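# Bring the tall bottle to the reader and start the reading

## Robot

A 6-joint arm with a two-finger parallel gripper is mounted at the origin on the work surface. World frame = base frame: x ahead of the robot, y to its left, z up, the work surface at z = 0. Lengths are in m, angles in rad, forces in N, time in s.
With the tool pointing down it reaches from about 0.35 to 0.975 m from the base axis. Payload 4.9 kg.
Tool frame: the origin (TCP) lies midway between the tips of the shut fingers; the grasp point (between the pads) lies 19 mm behind it; z points along the fingers, y is the line along which they close (so a half turn about z gives the same grasp; the last joint's range is limited). The gripper opens to 85 mm and grips with 20 to 120 N. Pads are 22 mm wide; open, the fingers measure 114 mm over their backs; the gripper's body (76 mm by 85 mm) begins 54 mm behind the grasp point. The pads swing forward as they close: fully open they stand 13 mm farther back than shut.
Start: joints at [1.059, 0.053, 1.613, -0, 1.476, -0.119], TCP at [0.239, 0.577, 0.231] pointing down, gripper open.
Joint ranges: [-3.01, 3.01], [-1.01, 2.22], [0.06, 2.58], [-1.02, 4.17], [0.09, 2.62], [-3.14, 3.14]. Speed limits (rad/s): [2.57, 2.57, 3.14, 3.14, 3.14, 3.14].

## Interface

Orientations are given as a rotation vector (axis times angle).
In Python, from station import ctrl, optics, job gives the robot as it stands.
- The arm moves only by the shell command python3 -m jog 'ROWS' [OPENING] [FORCE]. ROWS is JSON, a list of rows, each a list of 2 entries, a list of its own where there are three numbers: the shift along the tool's x, y, z in m, then the turn, a rotation vector about the tool's x, y, z in rad. A call has 1 to 5 rows; each row is the pose to reach, as a shift and turn from the pose commanded when the call began, along the tool's axes at that moment; what a row does not reach only later rows make up. A row lasts 1/10 s, in which the tool goes at most 50 mm and 8.59 degrees, less where a joint would pass 70% of its speed; a pose out of reach is approached as far as the arm can. A call with a gripper value outside its range is refused whole. OPENING is the opening, from 0 (shut) to 1 (fully open), set as the call begins (- or left out, the last holds). The fingers move at their own pace and stop on an object; FORCE is the grip in N (left out, the last holds). Time passes only in rows, so rows that repeat a pose let the fingers close. It gives the time, the measured TCP pose, the force, the opening and the grip force at its end, in the units of the state.
- ctrl.get_obs(): the state, without advancing time (a new reading comes with each control period).
- optics.get_image(name): name is "scene" or "top" or "wrist"; returns a dict with "image" (420x560x3 uint8, blue, green, red), "fx", "fy", "cx", "cy" (pixels), "rvec" (rotation vector, rad) and "tvec" (3), from world to camera coordinates, as OpenCV has them; the wrist camera has in their place "mount" (4x4, takes a point from camera to tool coordinates, whose origin is the TCP and whose axes are the flange's). Camera axes: x right, y down, z forward; pixel columns grow to the right and rows downward; lengths in m; the calibration is good to about 2 mm. The wrist camera is an equidistant fisheye: a pixel r from the principal point sees the ray r / f radians off the axis. A picture is of the moment at which its call begins: read the wrist's pose just before it. There is no depth.
- job.finish_job(): hands the job in; it is judged then, once.
The state is a dict: "t": time; "q": joint angles; "dq": joint speeds; "effort": joint torques, N m; "tool_pos": TCP position; "tool_rot": TCP orientation; "contact_force": force on the tool from outside, world axes, zero at the start; "wrist_torque": the same for the moment, N m; "opening": finger opening in m; "grip_force": force on a finger pad.
Only numpy, scipy, OpenCV 4.12 (cv2) and the standard library are available. Lean on these libraries where they do the work, as an engineer would, in place of code of your own. Each camera call takes 0.05 s, during which the arm holds its last target. There are 200 camera calls.

## Task

Turn the sample carousel, by pushing on a spoke of its star handle with a fingertip, until the tall bottle stands squarely in front of the reader's nose; only then press the start button on top of the reader, all the way down, and let it go, finishing clear of everything. Do not touch or lift the bottle or the jars, which stay upright in their cups, and leave the things around the reader where they are.

Things in the scene. Friction and masses are not known exactly. Their poses are not given: they have to be found in the camera images.
- reader: Low black reader, a box 120 (x) x 180 (y) x 100 mm high, fixed. Origin: centre of its underside on the bench. From its own -x side a round metal nose (24 mm across, axis 55 mm above the bench) sticks out to x = -110 mm, towards the carousel. A foot plate 8 mm high runs on under the carousel, whose upright axis stands at x = -195 mm, y = 0.
- spot (a point): The sample place in front of the nose: the point at reader x = -135 mm, y = 0, 24 mm above the bench, 60 mm from the carousel's axis. The tall bottle's axis must come here (in plan).
- star: Aluminium star handle fixed on top of the carousel, turning with it. Origin on the upright turning axis at bench height; own z up. Four level spokes run along its own +x, +y, -x and -y to 115 mm from the axis, each 10 mm wide, from 78 to 94 mm above the bench. Hub 40 mm across, top at 97 mm.
- carousel: Grey disc 170 mm across, top 20 mm above the bench; same origin and axes as the star. Four white cups, 39 mm across, rims at 46 mm, stand on it 60 mm from the axis, at 45 degrees between the spokes. Turns either way about its axis, at least 350 degrees each way, takes about 0.12 Nm (1.2 N at 100 mm) and stays where it is left.
- tall_bottle: The tall sample: slim amber bottle with blue cap, 28 mm across, 95 mm high, the only tall one on the carousel; stands loose in a cup (1.5 mm play all round). Origin: centre of its underside, 24 mm above the bench; top 119 mm above the bench.
- jar_a: Short amber jar with blue cap, 28 mm across, 50 mm high, loose in another cup. Origin: centre of its underside, 24 mm above the bench.
- jar_b: Second short jar, same as jar_a.
- jar_c: Third short jar, same as jar_a.
- start_top (a point): Centre of the top face of the start button, a round white push button 32 mm across in a grey housing on top of the reader, 25 mm from the reader's centre towards the nose. It is pressed straight down.
- start (a joint): Travel of the start button in m: 0 released, 0.006 fully down; sprung, about 5 N when fully down; it comes back by itself.
- buffer_bottle: Bystander: wide glass jar with blue cap, 60 mm across, 90 mm high, standing loose on the bench beyond the carousel, on the side away from the reader. Origin: centre of its underside.
- carton_a: Bystander: small white carton 45 x 70 x 30 mm high, loose. Origin: centre of its underside.
- carton_b: Bystander: a second carton of the same size.
- mouse: Bystander: black computer mouse 100 x 60 x 32 mm high, loose. Origin: centre of its underside.

How it is judged:
On the way, in this order (a step that is already met when the one before it is completed fails the run):
1. a finger pushes on the star handle (contact force between the fingers and star above 0.3 N), for 0.05 s.
2. the tall bottle stands in front of the nose (within 8 mm) and the carousel is still (horizontal distance between tall_bottle and spot below 0.008 m and angular speed of star below 0.05 rad/s), for 0.2 s.
3. the start button is pressed with the bottle in place (value of joint start above 0.0045 m and horizontal distance between tall_bottle and spot below 0.008 m), for 0.05 s.
4. the start button is let go (value of joint start below 0.0015 m), for 0.1 s.
At the end, for the whole second after the job is handed in: The tall bottle's axis is within 8 mm (in plan) of the sample place in front of the nose, the carousel is still, the start button has been pressed (at least 4.5 of 6 mm) and is released, bottle and jars stand upright in their cups, and the bystanders are within 20 mm of where they were (all of step 2 and value of joint start below 0.0015 m and angle between each of tall_bottle, jar_a, jar_b, jar_c's own z axis and vertical below 0.2 rad and horizontal distance between each of tall_bottle, jar_a, jar_b, jar_c and star below 0.066 m and height (world z) of each of tall_bottle, jar_a, jar_b, jar_c below 0.032 m and distance of each of buffer_bottle, carton_a, carton_b, mouse from where it was at the start of the episode below 0.02 m); the robot touches nothing.
It fails at once if the start button is pressed before the tall bottle is in place (value of joint start above 0.003 m and not (horizontal distance between tall_bottle and spot below 0.01 m)).
It fails at once if the bottle or a jar is touched by the robot (contact force between any of the fingers, the arm and tall_bottle above 0.5 N or contact force between any of the fingers, the arm and jar_a above 0.5 N or contact force between any of the fingers, the arm and jar_b above 0.5 N or contact force between any of the fingers, the arm and jar_c above 0.5 N).
It fails at once if the bottle or a jar is lifted from its cup or tipped (height (world z) of any of tall_bottle, jar_a, jar_b, jar_c above 0.036 m or angle between any of tall_bottle, jar_a, jar_b, jar_c's own z axis and vertical above 0.35 rad).
It fails at once if a bystander is moved or lifted (distance of any of buffer_bottle, carton_a, carton_b, mouse from where it was at the start of the episode above 0.02 m).
It also fails if it takes over 64 s, if anything falls off the work surface, if the arm or the gripper's body presses on something with over 40 N, if the wrist force passes 120 N, or if a joint passes its speed limit or range.

## Working session

There is one attempt and no reset: what is moved stays moved. The work goes in short steps, Python scripts to look and compute and a shell command to move; the robot and the scene stay as the last step left them, time stands still between calls to the robot, and variables do not carry over. Pictures are saved under pics/ and viewed, at most 10 in all, crops included, and the job is handed in when it is done.

```bash
mkdir -p pics; python3 - <<'E'
from station import ctrl,optics
import cv2,numpy as np
print(ctrl.get_obs())
for n in ("scene","top"):
    d=optics.get_image(n); cv2.imwrite(f"pics/{n}0.png",d["image"])
    print({k:v for k,v in d.items() if k!="image"})
    np.savez(n+"0.npz",**d)
E
```

```text
{'t': 0.0, 'q': array([ 1.05902926e+00,  5.33688204e-02,  1.61430466e+00,  3.40276342e-07,
        1.47600366e+00, -1.19002068e-01]), 'dq': array([-0.0018288 ,  0.00152545,  0.00087078,  0.00012543, -0.00240681,
       -0.00124775]), 'effort': array([-2.21793540e-03, -3.93666101e+01, -3.70184398e+01, -2.65634244e-04,
        6.73033472e-03, -2.60067935e-06]), 'tool_pos': array([0.23890583, 0.57685655, 0.23004924]), 'tool_rot': array([-0.61286941, -3.08057165,  0.00311199]), 'contact_force': array([ 0.43331929, -1.0702146 ,  0.90463018]), 'wrist_torque': array([-0.02390666, -0.04378513,  0.02453147]), 'grip_force': 0.0, 'opening': 0.08543055701312781}
{'fx': 456.82352861484617, 'fy': 456.82352861484617, 'cx': 273.8154488485684, 'cy': 200.99949451409336, 'rvec': array([ 2.4821567 ,  0.86889444, -0.249864  ]), 'tvec': array([-0.43218384, -0.23541967,  1.2289431 ])}
{'fx': 447.0206248231717, 'fy': 447.0206248231717, 'cx': 276.7310874327766, 'cy': 207.22872789932634, 'rvec': array([ 2.21592022, -2.16849045,  0.09285746]), 'tvec': array([-0.00332944,  0.57785241,  1.07207663])}
```

View pics/top0.png

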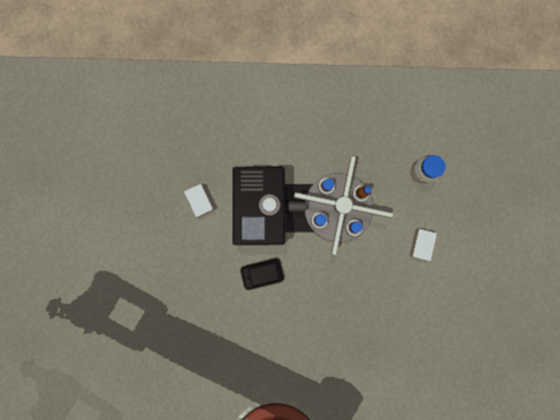

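View pics/scene0.png

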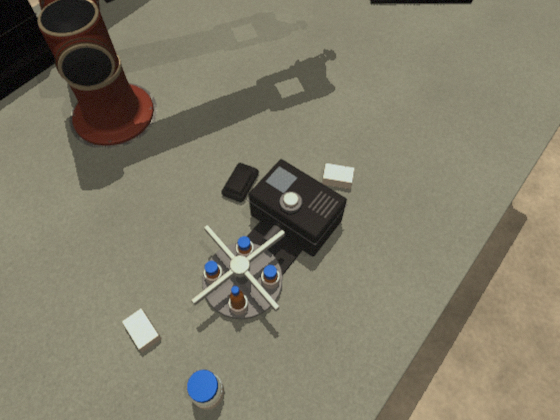

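The top picture shows the reader at about (259,205), its button at (269,204), the star hub at (344,205) and the tall bottle near (364,190), on the far side from the reader. I'll enlarge both.

```bash
python3 - <<'E'
import cv2
a=cv2.imread("pics/top0.png")[140:270,225:405]
cv2.imwrite("pics/topc.png",cv2.resize(a,None,fx=4.4,fy=4.4,interpolation=cv2.INTER_CUBIC))
a=cv2.imread("pics/scene0.png")[150:330,180:360]
cv2.imwrite("pics/scenec.png",cv2.resize(a,None,fx=3.3,fy=3.3,interpolation=cv2.INTER_CUBIC))
E
```

```text
(no output)
```

View pics/topc.png

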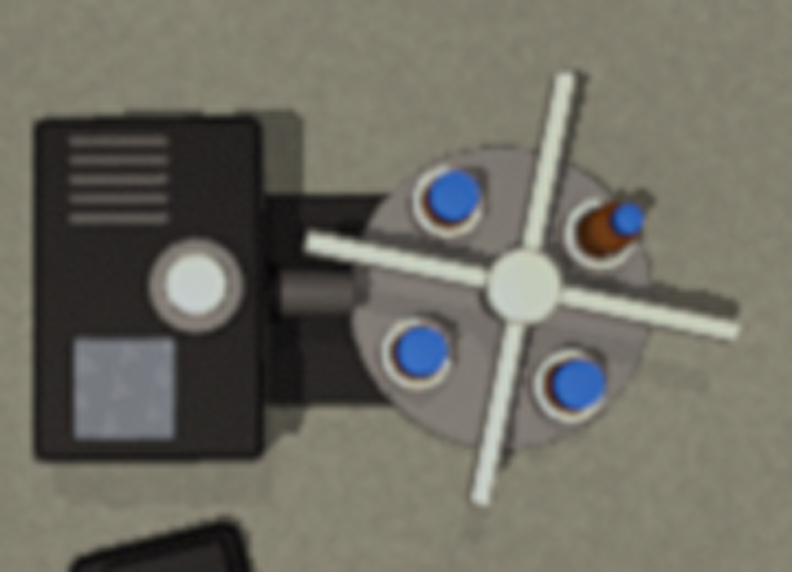

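View pics/scenec.png

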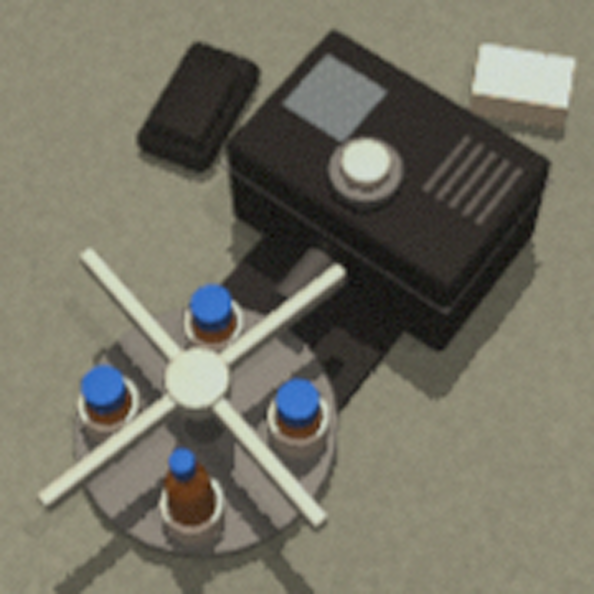

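The crops give these positions:
- **Top:** hub (524,287), spoke tips (567,76), (308,241), (738,330), (481,502), button (195,285), reader top corners x 36..262 and y 118..460, bottle cap (628,220).
- **Scene:** hub (197,379), button (367,161), cap (182,462).

```bash
cat > h.py <<'E'
import numpy as np,cv2
def cam(n):
    d=np.load(n+"0.npz"); return d,cv2.Rodrigues(d["rvec"])[0],d["tvec"]
def full(n,p):
    s,o=((4.4,(225,140)) if n=="top" else (3.3,(180,150)))
    return (np.array(p,float)+.5)/s-.5+o
def ray(n,p):
    d,R,t=cam(n); u,v=full(n,p)
    r=R.T@[(u-d["cx"])/d["fx"],(v-d["cy"])/d["fy"],1]; return -R.T@t,r/np.linalg.norm(r)
def at(n,p,z):
    c,r=ray(n,p); return c+r*(z-c[2])/r[2]
def tri(a,b):
    A=0;B=0
    for c,r in (ray("top",a),ray("scene",b)):
        M=np.eye(3)-np.outer(r,r); A=A+M; B=B+M@c
    return np.linalg.solve(A,B)
E
python3 - <<'E'
from h import *
np.set_printoptions(precision=4,suppress=True)
hub=at("top",(524,287),.097); print("hub",hub,at("scene",(197,379),.097),tri((524,287),(197,379)))
for p in [(567,76),(308,241),(738,330),(481,502)]:
    q=at("top",p,.094); d=q-hub; print("tip",q,np.hypot(*d[:2]),np.degrees(np.arctan2(d[1],d[0])))
for p in [(36,118),(262,118),(262,460),(36,460)]: print("rd",at("top",p,.1))
print("btn",tri((195,285),(367,161)))
c=tri((628,220),(182,462));d=c-hub;print("cap",c,np.hypot(*d[:2]),np.degrees(np.arctan2(d[1],d[0])))
from scipy.spatial.transform import Rotation as Ro
from station import ctrl
print(Ro.from_rotvec(ctrl.get_obs()["tool_rot"]).as_matrix())
E
```

```text
hub [ 0.5812 -0.1422  0.097 ] [ 0.584  -0.1444  0.097 ] [ 0.5819 -0.143   0.0912]
tip [ 0.6927 -0.1641  0.094 ] 0.11361176457427474 -11.100991406852405
tip [ 0.6029 -0.0301  0.094 ] 0.11422966857072088 79.05368782311335
tip [ 0.5615 -0.2543  0.094 ] 0.11380209204363094 -99.95682050547471
tip [ 0.4699 -0.1217  0.094 ] 0.11319260154797982 169.54985210130437
rd [0.663  0.1122 0.1   ]
rd [ 0.6658 -0.0047  0.1   ]
rd [ 0.4891 -0.0082  0.1   ]
rd [0.4867 0.1073 0.1   ]
btn [0.5774 0.0284 0.1171]
cap [ 0.6156 -0.1924  0.1129] 0.06084404834550073 -55.546671554935735
[[-0.9238  0.3828 -0.0009]
 [ 0.3828  0.9238 -0.0016]
 [ 0.0002 -0.0019 -1.    ]]
```

```bash

python3 -m jog '[[[-0.03,-0.033,0],[0,0,0]],[[-0.06,-0.066,0],[0,0,0]],[[-0.09,-0.099,0],[0,0,0]],[[-0.12,-0.132,0],[0,0,0]],[[-0.145,-0.16,0],[0,0,0]]]' 0 20
python3 -m jog '[[[-0.03,-0.033,0],[0,0,0]],[[-0.06,-0.066,0],[0,0,0]],[[-0.09,-0.099,0],[0,0,0]],[[-0.12,-0.132,0],[0,0,0]],[[-0.145,-0.16,0],[0,0,0]]]'
python3 -m jog '[[[-0.03,-0.033,0],[0,0,0]],[[-0.06,-0.066,0],[0,0,0]],[[-0.09,-0.099,0],[0,0,0]],[[-0.12,-0.132,0],[0,0,0]],[[-0.145,-0.16,0],[0,0,0]]]'
python3 -m jog '[[[-0.03,-0.033,0],[0,0,0]],[[-0.06,-0.066,0],[0,0,0]],[[-0.09,-0.099,0],[0,0,0]],[[-0.12,-0.132,0],[0,0,0]],[[-0.145,-0.16,0],[0,0,0]]]'
python3 -m jog '[[[0,0,0],[0,0,0.14]],[[0,0,0],[0,0,0.28]],[[0,0,0],[0,0,0.42]],[[0,0,0],[0,0,0.56]],[[0,0,0],[0,0,0.7]]]'
python3 -m jog '[[[0,0,0],[0,0,0.14]],[[0,0,0],[0,0,0.28]],[[0,0,0],[0,0,0.42]],[[0,0,0],[0,0,0.56]],[[0,0,0],[0,0,0.7]]]'
python3 -m jog '[[[0,0,0],[0,0,0.14]],[[0,0,0],[0,0,0.28]],[[0,0,0],[0,0,0.3]],[[0,0,0],[0,0,0.3]],[[0,0,0],[0,0,0.3]]]'
```

```text
t: 0.6
tool_pos: [0.3121, 0.372, 0.2307]
tool_rot: [-0.613, -3.081, 0.001]
contact_force: [0.1, -1.0, 0.2]
opening: 0.0123
grip_force: 0.0
t: 1.1
tool_pos: [0.3847, 0.1688, 0.231]
tool_rot: [0.614, 3.081, -0.0]
contact_force: [0.6, 0.1, -0.1]
opening: 0.0
grip_force: 0.0
t: 1.6
tool_pos: [0.4574, -0.0348, 0.2309]
tool_rot: [-0.615, -3.081, 0.0]
contact_force: [0.7, -0.0, -0.8]
opening: -0.0001
grip_force: 0.0
t: 2.1
tool_pos: [0.5302, -0.2381, 0.2306]
tool_rot: [-0.615, -3.08, -0.0]
contact_force: [0.7, 0.4, 0.4]
opening: -0.0002
grip_force: 0.0
t: 2.6
tool_pos: [0.5297, -0.2358, 0.2306]
tool_rot: [-1.64, -2.678, 0.0]
contact_force: [0.1, 0.4, 0.2]
opening: 0.0002
grip_force: 0.0
t: 3.1
tool_pos: [0.5298, -0.2357, 0.2306]
tool_rot: [-2.459, -1.954, 0.001]
contact_force: [0.8, -0.6, 0.1]
opening: 0.0001
grip_force: 0.0
t: 3.6
tool_pos: [0.53, -0.2358, 0.2311]
tool_rot: [-2.718, -1.575, 0.0]
contact_force: [-0.4, 0.6, -0.1]
opening: -0.0001
grip_force: 0.0
```

```bash

python3 -m jog '[[[0,0,0.04],[0,0,0]],[[0,0,0.08],[0,0,0]],[[0,0,0.11],[0,0,0]],[[0,0,0.135],[0,0,0]],[[0,0,0.151],[0,0,0]]]'
python3 -m jog '[[[0.0001,0.0056,0],[0,0,-0.0524]],[[0.0006,0.0111,0],[0,0,-0.1047]],[[0.0013,0.0167,0],[0,0,-0.1571]],[[0.0023,0.0221,0],[0,0,-0.2094]],[[0.0036,0.0276,0],[0,0,-0.2618]]]'
python3 -m jog '[[[0.0001,0.0056,0],[0,0,-0.0524]],[[0.0006,0.0111,0],[0,0,-0.1047]],[[0.0013,0.0167,0],[0,0,-0.1571]],[[0.0023,0.0221,0],[0,0,-0.2094]],[[0.0036,0.0276,0],[0,0,-0.2618]]]'
python3 - <<'E'
from station import optics
import cv2
a=optics.get_image("top")["image"][140:270,225:405]
cv2.imwrite("pics/t1.png",cv2.resize(a,None,fx=4.4,fy=4.4,interpolation=cv2.INTER_CUBIC))
E
```

```text
t: 4.1
tool_pos: [0.5289, -0.2352, 0.0777]
tool_rot: [-2.716, -1.573, 0.003]
contact_force: [-0.6, -0.3, -0.5]
opening: 0.0001
grip_force: 0.0
t: 4.6
tool_pos: [0.5559, -0.2466, 0.0805]
tool_rot: [-2.488, -1.918, 0.0]
contact_force: [-0.7, 0.5, -0.7]
opening: -0.0003
grip_force: 0.6
t: 5.1
tool_pos: [0.5835, -0.2501, 0.0805]
tool_rot: [-2.216, -2.226, 0.0]
contact_force: [-1.6, 0.8, 0.2]
opening: 0.0002
grip_force: 0.6
```

View pics/t1.png

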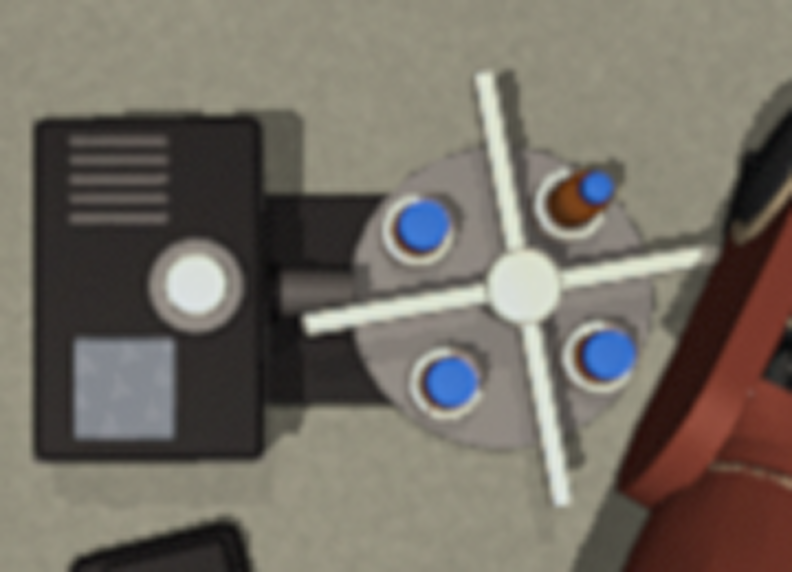

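The fingertip is pushing: the spoke tip has gone from (567,76) to (484,75), about 22° CCW, and the jars and bottle stand in their cups. About 125° remain, so I'll continue for 120°.

```bash

python3 -m jog '[[[0.0001,0.0056,0],[0,0,-0.0524]],[[0.0006,0.0111,0],[0,0,-0.1047]],[[0.0013,0.0167,0],[0,0,-0.1571]],[[0.0023,0.0221,0],[0,0,-0.2094]],[[0.0036,0.0276,0],[0,0,-0.2618]]]' | sed -n 2,4p
python3 -m jog '[[[0.0001,0.0056,0],[0,0,-0.0524]],[[0.0006,0.0111,0],[0,0,-0.1047]],[[0.0013,0.0167,0],[0,0,-0.1571]],[[0.0023,0.0221,0],[0,0,-0.2094]],[[0.0036,0.0276,0],[0,0,-0.2618]]]' | sed -n 2,4p
python3 -m jog '[[[0.0001,0.0056,0],[0,0,-0.0524]],[[0.0006,0.0111,0],[0,0,-0.1047]],[[0.0013,0.0167,0],[0,0,-0.1571]],[[0.0023,0.0221,0],[0,0,-0.2094]],[[0.0036,0.0276,0],[0,0,-0.2618]]]' | sed -n 2,4p
python3 -m jog '[[[0.0001,0.0056,0],[0,0,-0.0524]],[[0.0006,0.0111,0],[0,0,-0.1047]],[[0.0013,0.0167,0],[0,0,-0.1571]],[[0.0023,0.0221,0],[0,0,-0.2094]],[[0.0036,0.0276,0],[0,0,-0.2618]]]' | sed -n 2,4p
python3 -m jog '[[[0.0001,0.0056,0],[0,0,-0.0524]],[[0.0006,0.0111,0],[0,0,-0.1047]],[[0.0013,0.0167,0],[0,0,-0.1571]],[[0.0023,0.0221,0],[0,0,-0.2094]],[[0.0036,0.0276,0],[0,0,-0.2618]]]' | sed -n 2,4p
python3 -m jog '[[[0.0001,0.0056,0],[0,0,-0.0524]],[[0.0006,0.0111,0],[0,0,-0.1047]],[[0.0013,0.0167,0],[0,0,-0.1571]],[[0.0023,0.0221,0],[0,0,-0.2094]],[[0.0036,0.0276,0],[0,0,-0.2618]]]' | sed -n 2,4p
python3 -m jog '[[[0.0001,0.0056,0],[0,0,-0.0524]],[[0.0006,0.0111,0],[0,0,-0.1047]],[[0.0013,0.0167,0],[0,0,-0.1571]],[[0.0023,0.0221,0],[0,0,-0.2094]],[[0.0036,0.0276,0],[0,0,-0.2618]]]' | sed -n 2,4p
python3 -m jog '[[[0.0001,0.0056,0],[0,0,-0.0524]],[[0.0006,0.0111,0],[0,0,-0.1047]],[[0.0013,0.0167,0],[0,0,-0.1571]],[[0.0023,0.0221,0],[0,0,-0.2094]],[[0.0036,0.0276,0],[0,0,-0.2618]]]' | sed -n 2,4p
python3 - <<'E'
from station import optics
import cv2
a=optics.get_image("top")["image"][140:270,225:405]
cv2.imwrite("pics/t2.png",cv2.resize(a,None,fx=4.4,fy=4.4,interpolation=cv2.INTER_CUBIC))
a=optics.get_image("scene")["image"][150:330,180:360]
cv2.imwrite("pics/s2.png",cv2.resize(a,None,fx=3.3,fy=3.3,interpolation=cv2.INTER_CUBIC))
E
```

```text
tool_pos: [0.611, -0.2467, 0.0807]
tool_rot: [-1.908, -2.496, 0.001]
contact_force: [-1.7, 0.1, 0.0]
tool_pos: [0.6367, -0.236, 0.0806]
tool_rot: [-1.566, -2.723, 0.001]
contact_force: [-1.5, -0.1, 0.9]
tool_pos: [0.6588, -0.2191, 0.0806]
tool_rot: [-1.197, -2.904, 0.001]
contact_force: [-1.9, 0.6, 0.9]
tool_pos: [0.6758, -0.1972, 0.0807]
tool_rot: [0.808, 3.036, -0.001]
contact_force: [-1.9, -0.9, -0.2]
tool_pos: [0.6865, -0.1716, 0.0807]
tool_rot: [0.405, 3.115, -0.002]
contact_force: [-0.6, -2.2, 0.5]
tool_pos: [0.6903, -0.1439, 0.0807]
tool_rot: [-0.006, 3.141, -0.002]
contact_force: [-0.3, -1.2, -1.1]
tool_pos: [0.6869, -0.1163, 0.0808]
tool_rot: [-0.415, 3.113, -0.002]
contact_force: [0.2, -0.9, -1.0]
tool_pos: [0.6764, -0.0905, 0.081]
tool_rot: [-0.818, 3.031, -0.002]
contact_force: [2.1, -0.4, -0.5]
```

View pics/t2.png

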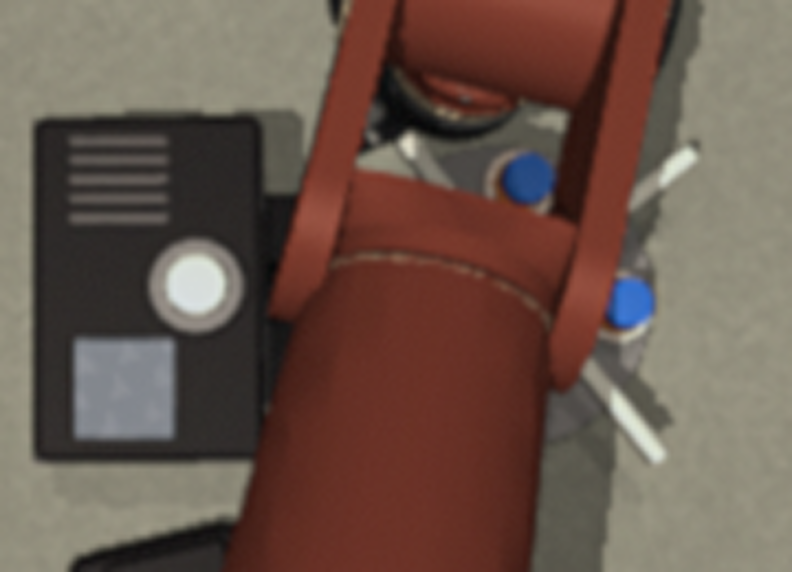

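The arm covers most of the carousel, but two spoke tips show, at (695,154) and (657,458).

```bash
python3 - <<'E'
from h import *
hub=at("top",(524,287),.097)
for p in [(695,154),(657,458)]:
    q=at("top",p,.094); d=q-hub; print("tip",q,np.hypot(*d[:2]),np.degrees(np.arctan2(d[1],d[0])))
A=[at("top",p,.1) for p in [(36,118),(262,118),(262,460),(36,460)]]
for i,j in((3,0),(2,1)): d=A[i]-A[j]; print("edge",np.degrees(np.arctan2(*(-d[[1,0]]))))
d=np.mean(A,0)-hub; print(d,np.degrees(np.arctan2(d[1],d[0])))
E
```

```text
tip [ 0.65310795 -0.23149147  0.094     ] 0.11463449516897999 -51.14985823061299
tip [ 0.49438115 -0.21249309  0.094     ] 0.11169764852443342 -141.01047642190187
edge 1.6045338511048157
edge 1.142528367427699
[-0.00503187  0.19384504  0.003     ] 91.48696071800066
```

```bash

python3 -m jog '[[[0,0.0025,0],[0,0,-0.023]],[[0.0001,0.005,0],[0,0,-0.046]],[[0.0003,0.0074,0],[0,0,-0.07]],[[0.0003,0.0074,0],[0,0,-0.07]],[[0.0003,0.0074,0],[0,0,-0.07]]]' | sed -n 1,4p
python3 - <<'E'
from station import ctrl
import numpy as np
p=ctrl.get_obs()["tool_pos"]-[.582,-.143,0];print(np.degrees(np.arctan2(p[1],p[0])),np.hypot(*p[:2]))
E
```

```text
t: 9.75
tool_pos: [0.6717, -0.0839, 0.0804]
tool_rot: [0.921, -3.004, 0.0]
contact_force: [1.1, -0.4, 1.3]
33.37547210267417 0.10740167090409485
```

```bash

python3 -m jog '[[[0,0.0024,0],[0,0,-0.022]],[[0.0001,0.0048,0],[0,0,-0.045]],[[0.0001,0.0048,0],[0,0,-0.045]],[[0.0001,0.0048,0],[0,0,-0.045]],[[0,-0.005,0],[0,0,-0.045]]]' | sed -n 1,4p
python3 -m jog '[[[0,-0.005,-0.02],[0,0,0]],[[0,-0.005,-0.06],[0,0,0]],[[-0.03,-0.005,-0.1],[0,0,0]],[[-0.07,-0.005,-0.12],[0,0,0]],[[-0.11,-0.005,-0.12],[0,0,0]]]' | sed -n 1,4p
python3 -m jog '[[[-0.04,0,0],[0,0,0]],[[-0.08,0,0],[0,0,0]],[[-0.11,0,0],[0,0,0]],[[-0.11,0,0],[0,0,0]],[[-0.11,0,0],[0,0,0]]]' | sed -n 1,4p
python3 - <<'E'
from station import optics
import cv2
a=optics.get_image("top")["image"][140:270,225:405]
a=cv2.resize(a,None,fx=4.4,fy=4.4,interpolation=cv2.INTER_CUBIC)[:,:700]
b=optics.get_image("scene")["image"][150:330,180:360]
b=cv2.resize(b,None,fx=3.3,fy=3.3,interpolation=cv2.INTER_CUBIC)
cv2.imwrite("pics/t3.png",a);cv2.imwrite("pics/s3.png",b)
E
```

```text
t: 10.25
tool_pos: [0.6738, -0.0873, 0.0798]
tool_rot: [0.99, -2.98, -0.002]
contact_force: [0.3, 0.2, 0.3]
t: 10.75
tool_pos: [0.7691, -0.0269, 0.2069]
tool_rot: [-0.984, 2.975, -0.006]
contact_force: [0.8, 0.4, 0.9]
t: 11.25
tool_pos: [0.8538, 0.0391, 0.1989]
tool_rot: [0.988, -2.98, -0.0]
contact_force: [1.0, -0.5, -0.0]
```

View pics/t3.png

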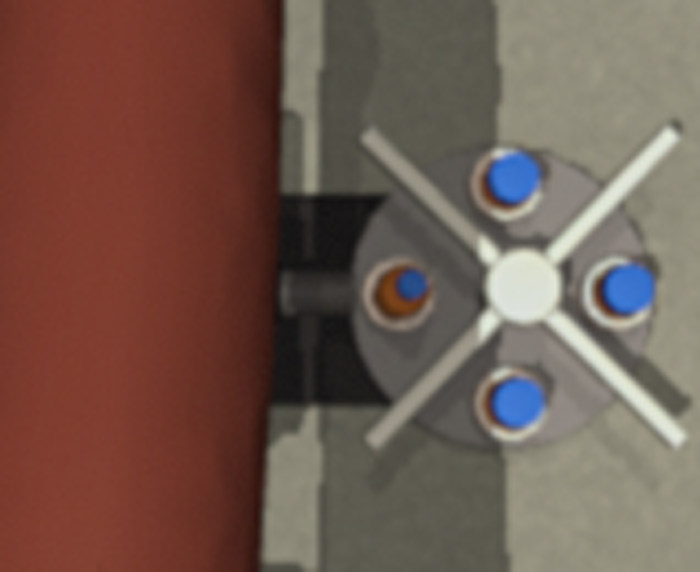

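View pics/s3.png

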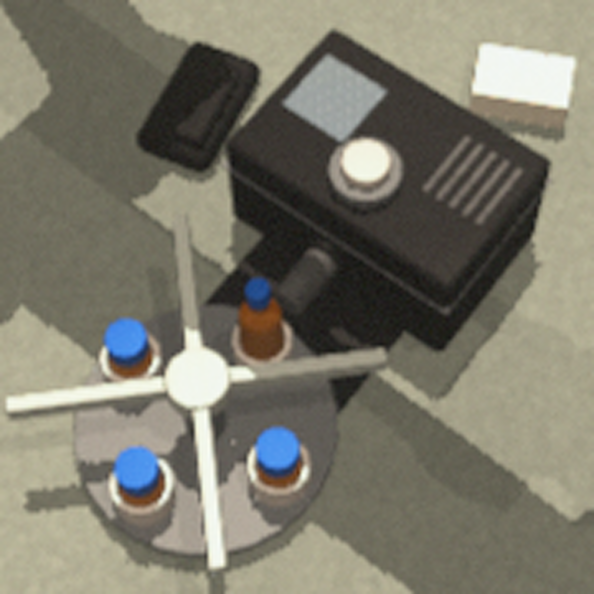

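The bottle now stands in front of the nose: its cap is at top (411,285) and scene (258,290). The spoke tips in the top view are (370,133), (672,133), (376,441) and (679,440).

```bash
python3 - <<'E'
from h import *
from station import ctrl
from scipy.spatial.transform import Rotation as Ro
hub=at("top",(524,287),.097)
for p in [(370,133),(672,133),(376,441),(679,440)]:
    q=at("top",p,.094); d=q-hub; print("tip",np.hypot(*d[:2]),np.degrees(np.arctan2(d[1],d[0])))
c=tri((411,285),(258,290));d=c-hub;print("cap",c,np.hypot(*d[:2]),np.degrees(np.arctan2(d[1],d[0])))
o=ctrl.get_obs();R=Ro.from_rotvec(o["tool_rot"]).as_matrix()
b=np.r_[tri((195,285),(367,161))[:2],.16]
print(o["tool_pos"],R[:2,:2],R.T@(b-o["tool_pos"]),[at("top",(195,285),z)[:2] for z in(.117,.122)],at("scene",(367,161),.12))
E
```

```text
tip 0.1130225218349364 45.6633315433775
tip 0.11310167699310954 -43.0198718084525
tip 0.11059287861996663 137.1828467993822
tip 0.11242676056961273 -133.43900846914636
cap [ 0.57987581 -0.08188754  0.11215689] 0.06034232951399022 91.25684871666462
[0.85339105 0.03818661 0.20015881] [[-0.80254101 -0.59659639]
 [-0.59659633  0.8025414 ]] [0.22732032 0.15679804 0.0403879 ] [array([0.57691265, 0.02797782]), array([0.57652895, 0.02795702])] [0.57884225 0.02741273 0.12      ]
```

The spokes average 46.6°, which puts the bottle at 91.6° against about 91.5° for the nose. Next is the button.

```bash

python3 -m jog '[[[0.03,0.02,0],[0,0,0]],[[0.06,0.04,0],[0,0,0]],[[0.09,0.062,0],[0,0,0]],[[0.12,0.083,0],[0,0,0]],[[0.15,0.1035,0],[0,0,0]]]' | sed -n 1,4p
python3 -m jog '[[[0.03,0.02,0.01],[0,0,0]],[[0.06,0.04,0.02],[0,0,0]],[[0.0773,0.0533,0.03],[0,0,0]],[[0.0773,0.0533,0.04],[0,0,0]],[[0.0773,0.0533,0.04],[0,0,0]]]' | sed -n 1,4p
python3 -m jog '[[[0,0,0.01],[0,0,0]],[[0,0,0.02],[0,0,0]],[[0,0,0.03],[0,0,0]],[[0,0,0.036],[0,0,0]],[[0,0,0.036],[0,0,0]]]' | sed -n 1,4p
```

```text
t: 11.85
tool_pos: [0.6694, 0.0316, 0.2009]
tool_rot: [-0.986, 2.982, -0.001]
contact_force: [-0.6, -0.3, 1.0]
t: 12.35
tool_pos: [0.5767, 0.0287, 0.1592]
tool_rot: [0.987, -2.981, -0.001]
contact_force: [0.2, -0.2, 0.6]
t: 12.85
tool_pos: [0.5775, 0.0294, 0.1227]
tool_rot: [0.988, -2.98, -0.001]
contact_force: [-0.0, 0.2, -0.5]
```

```bash

python3 -m jog '[[[0,0,0.002],[0,0,0]],[[0,0,0.004],[0,0,0]],[[0,0,0.006],[0,0,0]],[[0,0,0.006],[0,0,0]],[[0,0,0.006],[0,0,0]]]' | sed -n 1,4p
python3 -m jog '[[[0,0,0.001],[0,0,0]],[[0,0,0.002],[0,0,0]],[[0,0,0.003],[0,0,0]],[[0,0,0.003],[0,0,0]],[[0,0,0.003],[0,0,0]]]' | sed -n 1,4p
```

```text
t: 13.35
tool_pos: [0.5784, 0.0293, 0.119]
tool_rot: [-0.988, 2.981, -0.001]
contact_force: [-0.5, 0.0, 3.3]
t: 13.85
tool_pos: [0.5784, 0.0293, 0.116]
tool_rot: [-0.988, 2.981, -0.0]
contact_force: [-0.7, 0.5, 5.4]
```

```bash

python3 -m jog '[[[0,0,0.001],[0,0,0]],[[0,0,0.002],[0,0,0]],[[0,0,0.003],[0,0,0]],[[0,0,0.003],[0,0,0]],[[0,0,0.003],[0,0,0]]]' | sed -n 1,4p
```

```text
t: 14.35
tool_pos: [0.5785, 0.0293, 0.1158]
tool_rot: [-0.989, 2.981, -0.001]
contact_force: [-8.4, 0.2, 17.4]
```

The button has bottomed out: the tip stopped at 0.116 m with 17 N. I'll let go and retreat upward.

```bash

python3 -m jog '[[[0,0,-0.005],[0,0,0]],[[0,0,-0.012],[0,0,0]],[[0,0,-0.04],[0,0,0]],[[0,0,-0.08],[0,0,0]],[[0,0,-0.12],[0,0,0]]]' | sed -n 1,4p
python3 -m jog '[[[-0.03,-0.02,0],[0,0,0]],[[-0.06,-0.04,0],[0,0,0]],[[-0.09,-0.062,0],[0,0,0]],[[-0.12,-0.083,0],[0,0,0]],[[-0.15,-0.1035,0],[0,0,0]]]' | sed -n 1,4p
python3 -m jog '[[[-0.03,-0.02,0],[0,0,0]],[[-0.06,-0.04,0],[0,0,0]],[[-0.07,-0.05,0],[0,0,0]],[[-0.07,-0.05,0],[0,0,0]],[[-0.07,-0.05,0],[0,0,0]]]' | sed -n 1,4p
python3 - <<'E'
from station import optics
import cv2
b=optics.get_image("scene")["image"][150:330,180:360]
cv2.imwrite("pics/s4.png",cv2.resize(b,None,fx=3.3,fy=3.3,interpolation=cv2.INTER_CUBIC))
E
```

```text
t: 14.85
tool_pos: [0.5768, 0.0293, 0.2316]
tool_rot: [0.987, -2.979, -0.002]
contact_force: [0.6, 1.1, 0.1]
t: 15.35
tool_pos: [0.7609, 0.0358, 0.2306]
tool_rot: [0.988, -2.98, -0.001]
contact_force: [0.4, 0.3, -0.0]
t: 15.85
tool_pos: [0.8455, 0.0375, 0.2306]
tool_rot: [0.988, -2.98, -0.001]
contact_force: [0.9, 0.3, -0.1]
```

View pics/s4.png

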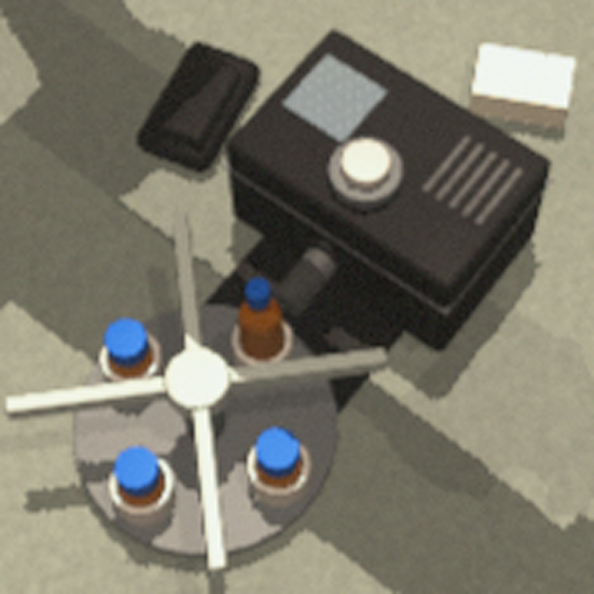

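The button is up again at (367,161), the bottle is still in place at (258,290), and nothing else has moved.

```bash
python3 -c "
from station import job
print(job.finish_job())"
```

```text
the job is handed in; nothing more can be done
None
```

The job is handed in (no verdict was returned): I turned the carousel until the tall bottle stood in front of the nose (measured within about 0.2°), then pressed the start button to its stop and released it, with the arm clear and nothing in the last picture out of place.

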